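# Slide the sauce bottle into its rack and close the bar

### The job

Put the sauce bottle away in the empty bay of the wooden rack without picking it up: push it low, near its foot, so that it slides upright over the worktop, through the open front and right up to the back of the bay. Then push the rack's steel swing bar fully shut across the front, so that the bottle cannot be knocked out. Everything is only pushed, gently and without tipping: do not pinch or lift anything, and leave the two spice jars in the rack and the glass on the worktop where they stand.

Things in the scene. Friction and masses are not known exactly. Their poses are not given: they have to be found in the camera images.
- bottle: the sauce bottle: tall and narrow, clear glass with green and red bands and a yellow cap, 46 mm across, 183 mm high, about 0.2 kg, standing loose on the worktop in front of the rack. Origin: centre of its underside; z up along its axis. It slides if pushed below about 25 mm and tips if pushed high
- rack: pale wooden three-bay rack without a floor, fixed near the worktop's left edge, its open front to the robot's right. Origin: on the worktop, centre of the middle bay; x to its back, -x out of the front, y along the row, to its end nearer the robot. Bay centres y = -62, 0, +62 mm; back board 75 mm high, inner face x = +26 mm; side panels 12 mm thick, centred at y = -119, +119 mm, reaching to x = -51 mm
- empty_bay (a point): centre of the empty bay, on the worktop (rack frame x = 0). It can be any of the three; jars stand in the others. A bay is 56 mm wide between wooden sides 36 mm high that reach forward to x = -2 mm (rack frame). A bottle that touches the back has its axis at x = +3 mm
- bar (a joint): angle of the steel swing bar about its upright pivot: 0 = shut across the front of all three bays (a stop); it grows as the bar swings out in front of the rack, 1.57 = square to the rack, 2.4 at most. It shuts by turning clockwise seen from above, stays where it is left and takes under 1 N at its end
- bar_pivot (a point): pivot of the swing bar, on the front end of the rack's side panel farther from the robot (rack frame x = -39, y = -119 mm), 50 mm above the worktop
- bar_knob (a point): centre of the 16 mm black ball on the free end of the swing bar. The bar is round, 8 mm thick, level, 50 mm above the worktop, 260 mm from pivot to ball
- jar_a: spice jar with yellow lid, 45 mm across, 100 mm high, loose in one bay of the rack. Origin: centre of its underside. Leave alone
- jar_b: spice jar with white lid, 47 mm across, 98 mm high, loose in one bay of the rack. Origin: centre of its underside. Leave alone
- glass: drinking glass, 65 mm across, 88 mm high, loose on the worktop near its front edge, right of the bottle. Origin: centre of its underside. Leave alone
There are look-alikes about, which are no part of the job. There is more than one size of the bottle; the job needs the smallest.

How it is judged:
By the outcome, as a careful person would: the job done as asked, in the order asked, and still so for the second after the job is handed in, with the robot touching nothing.
It also fails if it takes over 69 s, if anything falls off the work surface, if the arm or the gripper's body presses on something with over 40 N, if the wrist force passes 120 N, or if a joint passes its speed limit or range.

### The arm

A 6-joint arm with a two-finger parallel gripper is mounted at the origin on a cart in front of the work surface, level with it; the furniture and walls round the work are solid. World frame = base frame: x ahead of the robot, y to its left, z up, the work surface at z = 0. Lengths are in m, angles in rad, forces in N, time in s.
With the tool pointing down it reaches from about 0.325 to 0.875 m from the base axis. Payload 4.4 kg.
Tool frame: the origin (TCP) lies at the very end of the fingers, on their centre line; the grasp point (between the pads) lies robot.grasp_offset behind it (robot.grasp_offset is the distance from the TCP to the grasp point, in m); z points along the fingers, y is the direction in which the jaws open and shut (so a half turn about z gives the same grasp; the last joint's range is limited). The gripper opens to 85 mm and grips with 20 to 120 N. Pads are 22 mm wide; open, the fingers measure 114 mm over their backs; the gripper's body (76 mm by 85 mm) begins 54 mm behind the grasp point. The pads swing forward as they close: fully open they stand 13 mm farther back than shut.
Start: joints at [-1.421, 0.207, 1.542, -0, 1.393, -0.15], TCP at [0.17, -0.549, 0.231] pointing down, gripper open.
Joint ranges: [-2.73, 2.73], [-0.86, 2.22], [0.23, 2.46], [-1.11, 4.25], [0.08, 2.63], [-2.82, 2.82]. Speed limits (rad/s): [2.79, 2.79, 3.14, 3.14, 3.14, 3.14].

### API

Orientations are given as [roll, pitch, yaw] about the fixed x, y, z axes, in that order (R = Rz(yaw) Ry(pitch) Rx(roll)).
In Python, from station import robot gives the robot as it stands. Calls block until the motion is done:
- robot.move_ptp(position, orientation): joint-space move of the TCP to a pose.
- robot.move_l(position, attitude=None, max_speed=0.15): straight line of the TCP; attitude=None keeps the orientation; max_speed is the mean speed in m/s.
- robot.goto_joints(angles): joint-space move.
- robot.set_gripper(opening, newtons=None): opening from 0.0 (shut) to 1.0 (fully open); newtons is the grip in N (None keeps the last); returns when the fingers have stopped.
- robot.sleep(seconds).
- robot.inverse_kinematics(position, orientation): joint angles nearest the present ones, or None.
- robot.snapshot(name): name is "side" or "top"; returns a dict with "color" (400x640x3 uint8, red, green, blue), "depth" (400x640 float32, m along the optical axis (not along the pixel's ray), 0 where there is no reading), "camera_matrix" (3x3 intrinsics, pixels), "R" (3x3) and "t" (3): a world point X has camera coordinates R X + t. Camera axes: x right, y down, z forward; pixel columns grow to the right and rows downward; lengths in m; the calibration is good to about 2 mm. A picture is of the moment at which its call begins.
A pose or a line that the arm cannot do raises robot.IKError and nothing moves.
- robot.close_job(): hands the job in, once; it reports no verdict.
Trained networks look in the newest picture that a camera, given by its name, has taken for a name from the list of things; names that differ only in an ending like _2 or _b are one class to them, and where a whole thing is asked for, a point or a joint stands for the part that bears it (a point fixed in the world has none). Each returns a list of dicts, best first, with "confidence" (0 to 1); they miss things now and then, are a little off and sometimes report something else, mostly with a low value. They report only what shows in the picture. A call takes as long as a camera call. They do not tell look-alikes from the thing itself.
- robot.boxes_of(camera, name): "box" ([left, top, right, bottom] in pixels, round what is visible of it).
- robot.silhouettes(camera, name): "pixels" (400x640 bool, what is visible of it) and "box" ([left, top, right, bottom] in pixels, round what is visible of it).
- robot.place_of(camera, name): "location" ([column, row] in pixels: a listed point, or the origin of a listed thing).
Readings, each from a call of its own:
- robot.read_clock(): time.
- robot.read_qpos(): joint angles.
- robot.read_qd(): joint speeds.
- robot.read_joint_efforts(): joint torques, N m.
- robot.read_eef_pos(): TCP position.
- robot.read_orientation(): TCP orientation.
- robot.read_force(): force on the tool from outside, world axes, zero at the start.
- robot.read_torque(): the same for the moment, N m.
- robot.read_finger_gap(): opening from 0.0 (shut) to 1.0 (fully open).
Only numpy, scipy, OpenCV 4.12 (cv2) and the standard library are available. Lean on these libraries where they do the work, as an engineer would, in place of code of your own. Each camera call takes 0.05 s, during which the arm holds its last target.

## Working session

There is one attempt and no reset: what is moved stays moved. The work goes in short steps, each a Python script; the robot and the scene stay as the last script left them, time stands still between calls to the robot, and variables do not carry over. Pictures are saved under pics/ and viewed, and the job is handed in when it is done.

```bash
ls; mkdir -p pics; python3 - <<'E'
from station import robot
import cv2,numpy as np
for c in ("top","side"):
    s=robot.snapshot(c); cv2.imwrite(f"pics/{c}0.png",s["color"][:,:,::-1]); np.savez(f"{c}0.npz",**s)
    for n in ("bottle","rack","bar","glass","jar_a","jar_b"):
        print(c,n,[(np.round(b["box"]).tolist(),round(b["confidence"],2)) for b in robot.boxes_of(c,n)])
    for n in ("bottle","rack","empty_bay","bar_pivot","bar_knob","glass","jar_a","jar_b"):
        print(c,n,[(np.round(b["location"],1).tolist(),round(b["confidence"],2)) for b in robot.place_of(c,n)])
print(robot.grasp_offset,robot.read_clock(),robot.read_orientation())
E
```

```text
pics
top bottle [([207.0, 111.0, 251.0, 163.0], 0.93), ([284.0, 227.0, 304.0, 244.0], 0.9), ([268.0, 112.0, 297.0, 167.0], 0.69)]
top rack [([208.0, 176.0, 352.0, 272.0], 0.57), ([256.0, 184.0, 354.0, 201.0], 0.54)]
top bar [([256.0, 182.0, 354.0, 201.0], 0.72), ([219.0, 239.0, 241.0, 255.0], 0.29)]
top glass [([394.0, 246.0, 426.0, 270.0], 0.7)]
top jar_a [([219.0, 236.0, 240.0, 258.0], 0.73), ([225.0, 192.0, 251.0, 215.0], 0.71)]
top jar_b [([219.0, 236.0, 240.0, 258.0], 0.73), ([225.0, 192.0, 251.0, 215.0], 0.71)]
top bottle [([241.5, 153.1], 0.88), ([287.3, 153.5], 0.73), ([295.6, 237.4], 0.68)]
top rack [([243.0, 226.4], 0.74)]
top empty_bay []
top bar_pivot [([259.9, 182.6], 0.59)]
top bar_knob [([353.4, 196.0], 0.87)]
top glass [([404.2, 257.2], 0.71)]
top jar_a [([242.0, 205.2], 0.94)]
top jar_b [([242.0, 205.2], 0.94)]
side bottle [([347.0, 113.0, 373.0, 210.0], 0.86), ([265.0, 153.0, 284.0, 226.0], 0.79), ([334.0, 105.0, 353.0, 191.0], 0.6)]
side rack [([237.0, 169.0, 334.0, 228.0], 0.87)]
side bar [([316.0, 183.0, 330.0, 229.0], 0.43)]
side glass [([244.0, 247.0, 282.0, 305.0], 0.56)]
side jar_a [([290.0, 164.0, 314.0, 200.0], 0.94), ([316.0, 182.0, 331.0, 230.0], 0.64), ([250.0, 161.0, 264.0, 202.0], 0.59)]
side jar_b [([290.0, 164.0, 314.0, 200.0], 0.94), ([316.0, 182.0, 331.0, 230.0], 0.64), ([250.0, 161.0, 264.0, 202.0], 0.59)]
side bottle [([360.4, 205.8], 0.9), ([275.2, 222.9], 0.87), ([347.2, 187.0], 0.73)]
side rack [([281.5, 197.0], 0.66)]
side empty_bay []
side bar_pivot [([316.4, 181.6], 0.56)]
side bar_knob [([330.5, 228.2], 0.49)]
side glass [([265.7, 295.0], 0.8), ([330.3, 228.9], 0.7), ([256.8, 199.2], 0.65)]
side jar_a [([257.4, 198.1], 0.87), ([301.4, 198.6], 0.72)]
side jar_b [([257.4, 198.1], 0.87), ([301.4, 198.6], 0.72)]
0.0187 1.5 [3.14155631e+00 3.05882559e-05 2.99766652e-01]
```

```bash
python3 - <<'E'
import cv2
a=cv2.imread("pics/top0.png");b=cv2.imread("pics/side0.png")
cv2.imwrite("pics/t0z.png",cv2.resize(a[90:290,180:450],None,fx=2.95,fy=2.95,interpolation=cv2.INTER_CUBIC))
cv2.imwrite("pics/s0z.png",cv2.resize(b[90:320,210:400],None,fx=2.6,fy=2.6,interpolation=cv2.INTER_CUBIC))
E
```

```text
(no output)
```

View pics/t0z.png

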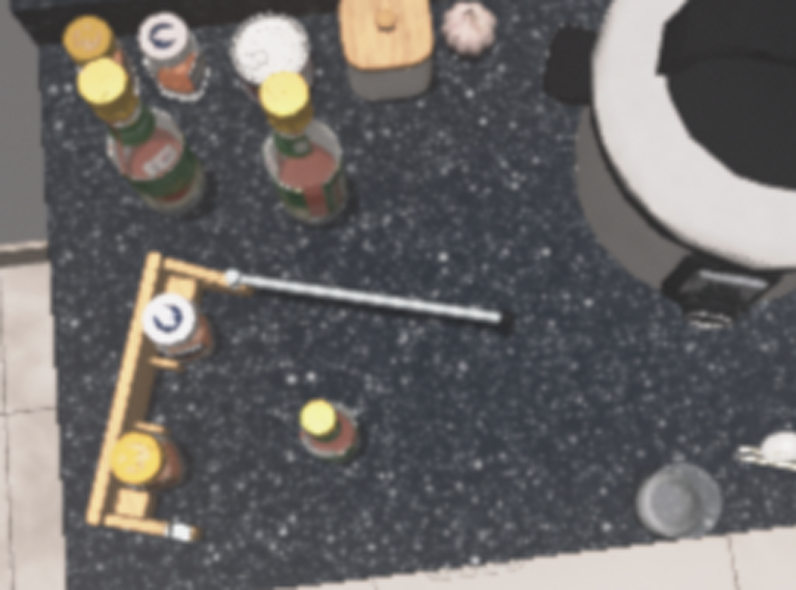

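View pics/s0z.png

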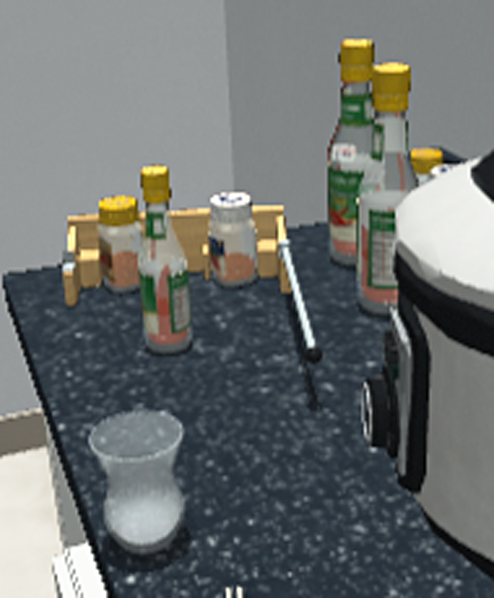

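View pics/top0.png

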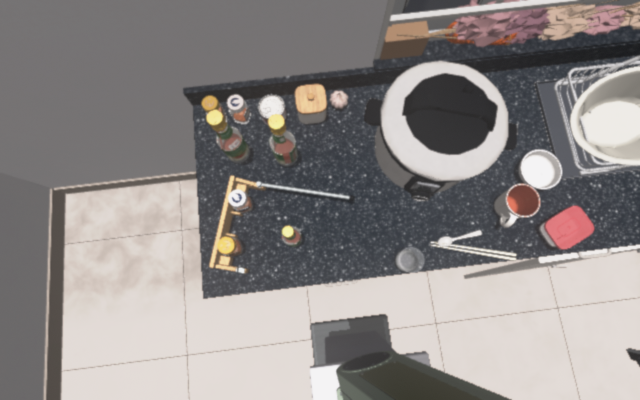

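View pics/side0.png

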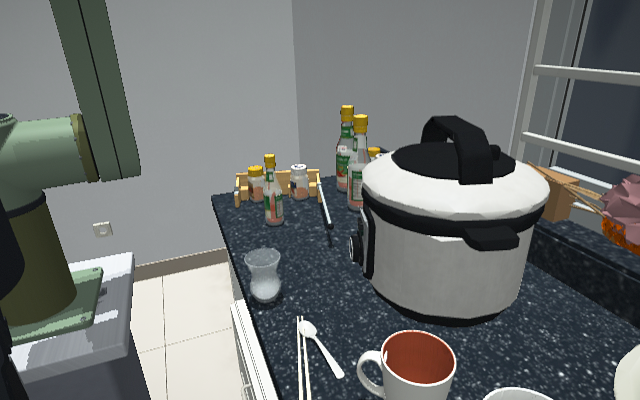

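The smallest bottle is at top pixel ~(295,238). The middle bay is empty, with the jars at top ~(238,200) and (228,245). The bar stands out about square, with its knob at ~(351,197). Next I measure these.

```bash
cat > h.py <<'E'
import numpy as np, cv2
def ray_plane(s,px,z):
    K,R,t=s["camera_matrix"],s["R"],s["t"]
    d=R.T@np.linalg.solve(K,[px[0],px[1],1.0]); c=-R.T@t
    return c+d*(z-c[2])/d[2]
def proj(s,X):
    c=s["R"]@np.asarray(X,float)+s["t"]; p=s["camera_matrix"]@c; return p[:2]/p[2]
def tri(sa,pa,sb,pb):
    Ps=[s["camera_matrix"]@np.c_[s["R"],s["t"]] for s in (sa,sb)]
    X=cv2.triangulatePoints(Ps[0],Ps[1],np.array(pa,float).reshape(2,1),np.array(pb,float).reshape(2,1)).ravel(); return X[:3]/X[3]
def cloud(s):
    d=s["depth"]; v,u=np.mgrid[:400,:640]; K=s["camera_matrix"]
    c=np.stack([(u-K[0,2])/K[0,0]*d,(v-K[1,2])/K[1,1]*d,d],-1)
    return (c-s["t"])@s["R"]
E
python3 - <<'E'
from h import *
np.set_printoptions(precision=4,suppress=True)
T=dict(np.load("top0.npz"));S=dict(np.load("side0.npz"))
print("cams",-T["R"].T@T["t"],-S["R"].T@S["t"])
print("bottle top/side z0",ray_plane(T,(295.6,237.4),0),ray_plane(S,(275.2,222.9),0))
print("knob",ray_plane(T,(353.4,196),.05),ray_plane(S,(330.5,228.2),.05),tri(T,(353.4,196),S,(330.5,228.2)))
print("pivot",ray_plane(T,(259.9,182.6),.05),ray_plane(S,(316.4,181.6),.05))
print("rack",ray_plane(T,(243,226.4),0),ray_plane(S,(281.5,197),0))
print("jars",ray_plane(T,(242,205.2),0),ray_plane(S,(301.4,198.6),0),ray_plane(S,(257.4,198.1),0))
print("glass",ray_plane(T,(404.2,257.2),0),ray_plane(S,(265.7,295),0))
# cap of bottle
def z(p): return (180+p[0]/2.95,90+p[1]/2.95)
print("cap",ray_plane(T,z((318,417)),.183))
# cloud based rack: backboard top z 0.065-0.085
for n,s in (("T",T),("S",S)):
    P=cloud(s); m=(s["depth"]>0)
    print(n,"table z med",np.median(P[...,2][m&(abs(P[...,2])<.02)]))
    box=np.zeros((400,640),bool)
    if n=="T": box[170:275,205:262]=1
    else: box[165:232,232:325]=1
    q=P[m&box&(P[...,2]>.066)&(P[...,2]<.08)]
    print(len(q), q.mean(0),q.min(0),q.max(0))
    np.save(n+"bk.npy",q)
E
```

```text
cams [0.3881 0.0975 1.0422] [ 0.2805 -0.7397  0.4603]
bottle top/side z0 [0.4947 0.1594 0.    ] [0.491  0.1517 0.    ]
knob [ 0.5838 -0.0139  0.05  ] [ 0.5748 -0.0229  0.05  ] [ 0.5816 -0.0136  0.0449]
pivot [0.6529 0.239  0.05  ] [0.6503 0.2628 0.05  ]
rack [0.5438 0.3051 0.    ] [0.5544 0.3101 0.    ]
jars [0.6055 0.3032 0.    ] [ 0.6049  0.2731 -0.    ] [0.4861 0.3331 0.    ]
glass [ 0.4032 -0.1365  0.    ] [ 0.3934 -0.1338  0.    ]
cap [0.4922 0.1652 0.183 ]
T table z med 0.0008128227661256259
543 [0.5502 0.3385 0.0744] [0.4355 0.2721 0.066 ] [0.6758 0.385  0.0799]
S table z med -0.0009157334285666086
378 [0.5343 0.276  0.0719] [0.4373 0.1388 0.066 ] [0.6728 0.3796 0.08  ]
```

```bash
python3 - <<'E'
from h import *
np.set_printoptions(precision=4,suppress=True)
T=dict(np.load("top0.npz"));S=dict(np.load("side0.npz"))
q=np.load("Tbk.npy").astype(np.float32)
q=q[q[:,1]>.25]
l=cv2.fitLine(np.ascontiguousarray(q[:,:2]),cv2.DIST_HUBER,0,.001,.001).ravel()
for _ in range(5):
    n=np.array([-l[1],l[0]]); r=(q[:,:2]-l[2:])@n
    k=abs(r)<.012; l=cv2.fitLine(np.ascontiguousarray(q[k][:,:2]),cv2.DIST_L2,0,.001,.001).ravel()
d=l[:2]; 
if d[0]>0: d=-d   # rack y -> toward robot
u=(q[k][:,:2]-l[2:])@d
print(k.sum(),"dir",d,"ends",l[2:]+d*u.min(),l[2:]+d*u.max(),u.max()-u.min(),"residual",r[k].std(), "width pct",np.percentile(r[k],[2,50,98]))
# rack: y=d ; x = to back (rotate): z up => x = y cross z
x=np.array([d[1],-d[0]]); print("x axis",x)
# side panel points height hist in rack-ish frame
c=l[2:]+d*(u.min()+u.max())/2
P=cloud(T); m=(T["depth"]>0); box=np.zeros((400,640),bool); box[170:280,200:270]=1
Q=P[m&box]; a=(Q[:,:2]-c)@x; b=(Q[:,:2]-c)@d
for nm,sel in (("far",b<-.1),("near",b>.1)):
    w=sel&(abs(b)<.14)&(a>-.12)&(a<-.0)&(Q[:,2]>.02); 
    print(nm,w.sum(),"a",np.percentile(a[w],[0,5,50,95,100]),"b",np.percentile(b[w],[0,5,50,95,100]),"z",np.percentile(Q[w,2],[0,5,50,95,100]))
# bottle points
box=np.zeros((400,640),bool); box[222:250,278:312]=1
Q=P[m&box&(P[...,2]>.02)]
print("bottle T",len(Q),[ (z0,Q[(Q[:,2]>z0)&(Q[:,2]<z0+.03)].mean(0)) for z0 in (.02,.05,.08,.11,.15,.17) if ((Q[:,2]>z0)&(Q[:,2]<z0+.03)).any()])
P=cloud(S);box=np.zeros((400,640),bool); box[150:228,262:288]=1
Q=P[(S["depth"]>0)&box&(P[...,2]>.0)&(P[...,1]<.22)]
for z0 in (.005,.02,.05,.08,.11,.15,.17):
    w=(Q[:,2]>z0)&(Q[:,2]<z0+.03)
    if w.any(): print("S",z0,w.sum(),Q[w].mean(0),Q[w].min(0),Q[w].max(0))
E
```

```text
458 dir [-0.957   0.2901] ends [0.6742 0.3079] [0.4365 0.38  ] 0.24837857 residual 0.0038493837 width pct [-0.0057 -0.0001  0.0067]
x axis [0.2901 0.957 ]
far 276 a [-0.0996 -0.0876 -0.0312 -0.0038 -0.0001] b [-0.1251 -0.123  -0.1151 -0.1025 -0.1004] z [0.021  0.0282 0.0485 0.0742 0.0786]
near 249 a [-0.0819 -0.0779 -0.0272 -0.0034 -0.0004] b [0.1001 0.102  0.115  0.1232 0.1253] z [0.0204 0.0323 0.0448 0.0751 0.0799]
bottle T 326 [(0.02, array([0.4785, 0.1527, 0.0333])), (0.05, array([0.4756, 0.1573, 0.0633])), (0.08, array([0.4853, 0.161 , 0.0993])), (0.11, array([0.486 , 0.1623, 0.1211])), (0.15, array([0.4818, 0.1618, 0.1694])), (0.17, array([0.4922, 0.1654, 0.1834]))]
S 0.005 191 [0.4885 0.1469 0.02  ] [0.4685 0.1384 0.0052] [0.5158 0.1658 0.0348]
S 0.02 193 [0.4884 0.1467 0.0354] [0.469  0.1384 0.0205] [0.5143 0.1685 0.05  ]
S 0.05 200 [0.4886 0.1467 0.0649] [0.4686 0.1384 0.0501] [0.5156 0.1698 0.08  ]
S 0.08 221 [0.4892 0.1492 0.0945] [0.4691 0.1389 0.0802] [0.5152 0.1704 0.1097]
S 0.11 134 [0.4903 0.1553 0.1239] [0.4772 0.148  0.11  ] [0.507  0.1706 0.14  ]
S 0.15 122 [0.4909 0.1553 0.1659] [0.4796 0.1502 0.1501] [0.5064 0.1692 0.1799]
S 0.17 76 [0.4914 0.1584 0.1779] [0.4797 0.1501 0.1701] [0.5043 0.1791 0.183 ]
```

```bash
cat >> h.py <<'E'
from scipy.spatial.transform import Rotation as Ro
O=np.array([.5461,.3133]); XR=np.array([.2901,.957]); YR=np.array([-.957,.2901])
def w(x,y,z): return np.array([*(O+XR*x+YR*y),z])
def toR(p): d=np.asarray(p)[:2]-O; return np.array([d@XR,d@YR])
def att(deg,sgn=1):
    t=np.radians(deg); xr=np.r_[XR,0]; yr=np.r_[YR,0]; z=xr*np.sin(t)-np.array([0,0,np.cos(t)]); y=-yr*sgn; x=np.cross(y,z)
    return Ro.from_matrix(np.c_[x,y,z]).as_euler("xyz")
def overlay(s,segs,circs,crop,f,name):
    im=cv2.resize(s["color"][:,:,::-1],None,fx=f,fy=f,interpolation=cv2.INTER_CUBIC)
    P=lambda X:tuple(int(v) for v in (proj(s,X)+.5)*f-.5)
    for a,b in segs: cv2.line(im,P(w(*a)),P(w(*b)),(0,0,255),1,cv2.LINE_AA)
    for c,r in circs:
        cv2.polylines(im,[np.array([P(w(c[0]+r*np.cos(k),c[1]+r*np.sin(k),c[2])) for k in np.linspace(0,6.28,30)])],True,(255,0,255),1,cv2.LINE_AA)
    x0,y0,x1,y1=[int(v*f) for v in crop]; cv2.imwrite(name,im[y0:y1,x0:x1])
E
python3 - <<'E'
from h import *
from station import robot
np.set_printoptions(precision=3,suppress=True)
T=dict(np.load("top0.npz"));S=dict(np.load("side0.npz"))
segs=[((.026,-.125,.075),(.026,.125,.075)),((.038,-.125,.075),(.038,.125,.075))]
for y in (-.125,-.113,.113,.125): segs.append(((-.051,y,.045),(.026,y,.045)))
for y in (-.034,-.028,.028,.034): segs.append(((-.002,y,.036),(.026,y,.036)))
k=toR((.5825,-.0139)); segs.append(((-.039,-.119,.05),(*k,.05)))
b=toR((.4925,.162)); print("bottle",b,"knob",k, "glass",toR((.4,-.135)),"bar angle",np.arctan2(-(k[0]+.039),k[1]+.119),np.hypot(k[0]+.039,k[1]+.119))
circ=[((*b,0),.023),((*b,.183),.012),((*b,.1),.023)]
overlay(T,segs,circ,(195,165,365,285),4.5,"pics/ov_t.png")
overlay(S,segs,circ,(225,140,345,240),6,"pics/ov_s.png")
for th in (30,35,40):
  for sg in (1,-1):
    out=[]
    for x,y,z in ((-.28,.007,.2),(-.23,.007,.01),(-.13,.004,.01),(-.02,0,.01),(-.3,-.17,.03),(-.2,.1,.03),(-.05,.1,.03)):
        q=robot.inverse_kinematics(w(x,y,z),att(th,sg)); out.append(None if q is None else np.array(q))
    print(th,sg); print(*out,sep="\n")
E
```

```text
bottle [-0.16   0.007] knob [-0.303 -0.13 ] glass [-0.471  0.01 ] bar angle 1.6115806531750552 0.26379011872594477
30 1
[-0.451 -0.04   1.97   0.532  1.337 -0.316]
[-0.332  0.333  2.055  0.69   0.903 -0.516]
[-0.104  0.379  1.984  0.737  0.819 -0.336]
[ 0.113  0.461  1.851  0.737  0.751 -0.124]
[-0.438  0.559  1.626  0.584  1.115 -0.448]
[-0.252  0.141  2.251  0.715  0.866 -0.464]
[ 0.143  0.262  2.09   0.771  0.707 -0.141]
30 -1
None
[-0.332  0.333  2.055  0.69   0.903  2.626]
[-0.104  0.379  1.984  0.737  0.819  2.806]
None
[-0.438  0.559  1.626  0.584  1.115  2.693]
[-0.252  0.141  2.251  0.715  0.866  2.678]
None
35 1
[-0.506 -0.02   1.985  0.61   1.366 -0.397]
[-0.387  0.364  2.062  0.78   0.947 -0.637]
[-0.155  0.4    2.003  0.857  0.851 -0.481]
[ 0.07   0.472  1.881  0.887  0.763 -0.29 ]
[-0.476  0.584  1.625  0.665  1.154 -0.528]
[-0.322  0.173  2.266  0.814  0.909 -0.611]
[ 0.09   0.276  2.123  0.931  0.725 -0.33 ]
35 -1
[-0.506 -0.02   1.985  0.61   1.366  2.744]
[-0.387  0.364  2.062  0.78   0.947  2.504]
[-0.155  0.4    2.003  0.857  0.851  2.661]
None
[-0.476  0.584  1.625  0.665  1.154  2.613]
[-0.322  0.173  2.266  0.814  0.909  2.531]
[0.09  0.276 2.123 0.931 0.725 2.811]
40 1
[-0.557  0.007  1.999  0.682  1.399 -0.475]
[-0.439  0.403  2.065  0.857  0.999 -0.747]
[-0.204  0.43   2.017  0.962  0.895 -0.615]
[ 0.028  0.493  1.906  1.027  0.793 -0.449]
[-0.512  0.614  1.622  0.739  1.199 -0.601]
[-0.389  0.217  2.275  0.897  0.96  -0.746]
[ 0.037  0.301  2.15   1.078  0.762 -0.511]
40 -1
[-0.557  0.007  1.999  0.682  1.399  2.666]
[-0.439  0.403  2.065  0.857  0.999  2.395]
[-0.204  0.43   2.017  0.962  0.895  2.527]
[0.028 0.493 1.906 1.027 0.793 2.693]
[-0.512  0.614  1.622  0.739  1.199  2.54 ]
[-0.389  0.217  2.275  0.897  0.96   2.396]
[0.037 0.301 2.15  1.078 0.762 2.631]
```

View pics/ov_t.png

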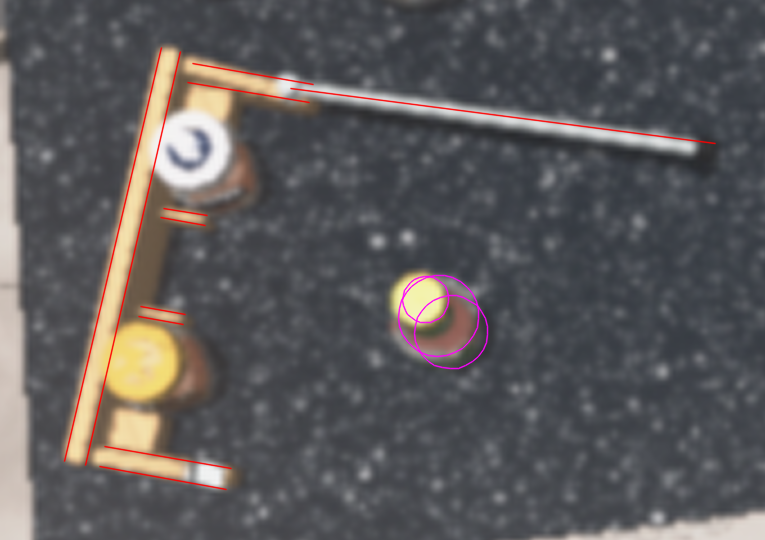

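View pics/ov_s.png

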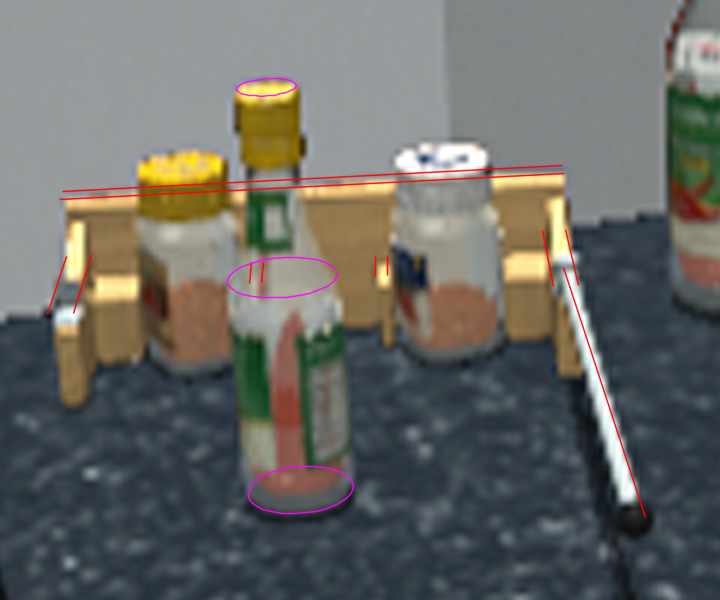

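```bash
python3 - <<'E'
from h import *
from station import robot
np.set_printoptions(precision=3,suppress=True)
T=dict(np.load("top0.npz"))
P=cloud(T); m=np.zeros((400,640),bool); m[60:210,360:520]=1
Q=P[m&(T["depth"]>0)&(P[...,2]>.1)]; i=np.argsort(np.hypot(Q[:,0],Q[:,1]))[:3]; print("pot nearest",Q[i],Q[:,2].max(), Q[Q[:,1].argmax()])
kn=ray_plane(T,(351.2,199.4),.05);k=toR(kn); print("knob",kn,k,np.arctan2(-(k[0]+.039),k[1]+.119),np.hypot(k[0]+.039,k[1]+.119))
for p,a in (((.30,-.25,.26),att(35)),(w(-.24,.006,.2),att(35)),(w(-.24,.006,.010),att(35))):
    print(robot.inverse_kinematics(p,a))
robot.set_gripper(.30,20)
robot.move_ptp((.30,-.25,.26),att(35)); robot.move_ptp(w(-.24,.006,.2),att(35)); 
print(robot.read_clock(),robot.read_finger_gap())
robot.move_l(w(-.24,.006,.03),max_speed=.15)
robot.move_l(w(-.24,.006,.010),max_speed=.05)
print(robot.read_clock(),toR(robot.read_eef_pos()),robot.read_eef_pos(),robot.read_force())
for c in ("top","side"):
    s=robot.snapshot(c); np.savez(f"{c}1.npz",**s)
    p=proj(s,robot.read_eef_pos()); b=proj(s,w(-.158,.006,.02)); print(c,p,b)
    cv2.imwrite(f"pics/{c}1.png",s["color"][:,:,::-1])
    x0,y0=int(b[0])-60,int(b[1])-60
    cv2.imwrite(f"pics/{c}1z.png",cv2.resize(s["color"][y0:y0+110,x0:x0+140,::-1],None,fx=5,fy=5,interpolation=cv2.INTER_CUBIC))
E
```

```text
pot nearest [[ 0.547 -0.181  0.116]
 [ 0.544 -0.19   0.111]
 [ 0.548 -0.18   0.112]] 0.3226884093254076 [ 0.742 -0.049  0.2  ]
knob [ 0.575 -0.007  0.05 ] [-0.298 -0.121] 1.5766997184600082 0.2587559945961773
[-1.219  0.052  1.776  0.363  1.807 -0.928]
[-0.411 -0.014  1.98   0.63   1.315 -0.324]
[-0.411  0.364  2.062  0.77   0.958 -0.651]
4.725 0.3007654162971247
6.5583 [-0.24   0.006] [0.47  0.086 0.01 ] [ 0.828 -0.694  0.634]
top [322.559 242.436] [293.526 236.973]
side [274.173 232.114] [274.683 213.898]
```

View pics/top1z.png

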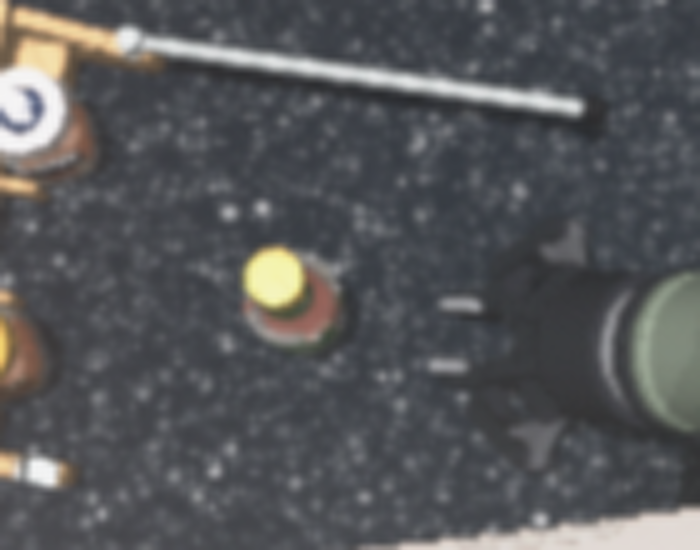

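View pics/side1z.png

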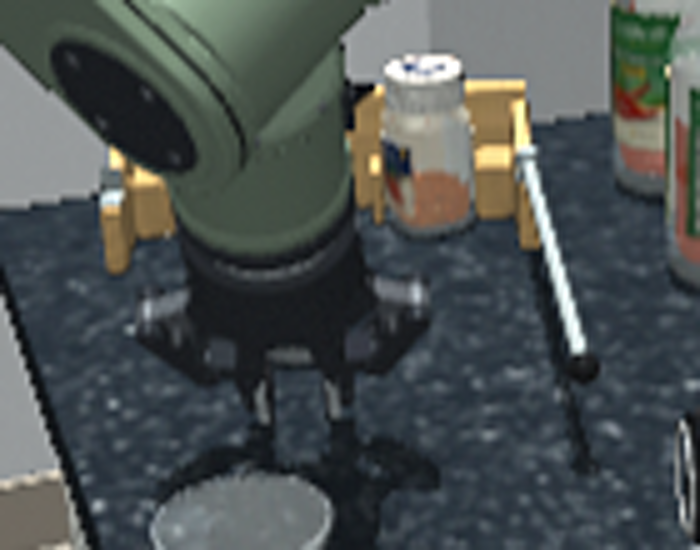

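```bash
python3 - <<'E'
from h import *
np.set_printoptions(precision=4,suppress=True)
for c in ("top","side"):
    s=dict(np.load(f"{c}1.npz")); P=cloud(s); m=s["depth"]>0
    rx=(P[...,:2]-O)@XR; ry=(P[...,:2]-O)@YR
    for lo,hi in ((-.03,-.006),(.012,.045)):
        k=m&(rx>-.28)&(rx<-.21)&(ry>lo)&(ry<hi)&(P[...,2]>.006)&(P[...,2]<.06)
        q=np.c_[rx[k],ry[k],P[k][:,2]]; q=q[np.argsort(q[:,2])]
        print(c,len(q)); print(q[:4]); print(q[np.argsort(-q[:,0])][:6]) ; print("y range",q[:,1].min(),q[:,1].max())
E
```

```text
top 72
[[-0.2327 -0.01    0.0191]
 [-0.2377 -0.0135  0.0211]
 [-0.2373 -0.0162  0.0216]
 [-0.24   -0.0166  0.0221]]
[[-0.2327 -0.01    0.0191]
 [-0.2332 -0.0069  0.0223]
 [-0.2356 -0.0097  0.0272]
 [-0.236  -0.0073  0.023 ]
 [-0.2373 -0.0162  0.0216]
 [-0.2377 -0.0135  0.0211]]
y range -0.02930682048868439 -0.006396907150733505
top 81
[[-0.2282  0.0292  0.0061]
 [-0.2325  0.0208  0.0179]
 [-0.2517  0.0343  0.0207]
 [-0.2331  0.0238  0.0224]]
[[-0.2282  0.0292  0.0061]
 [-0.2325  0.0208  0.0179]
 [-0.2331  0.0238  0.0224]
 [-0.2336  0.0266  0.0235]
 [-0.2354  0.0209  0.0256]
 [-0.2358  0.0234  0.0231]]
y range 0.020839387091748894 0.044718832449036995
side 91
[[-0.2524 -0.0083  0.0078]
 [-0.2549 -0.0108  0.009 ]
 [-0.2566 -0.0061  0.0103]
 [-0.25   -0.0157  0.0114]]
[[-0.25   -0.0157  0.0114]
 [-0.2506 -0.0133  0.0119]
 [-0.2519 -0.0191  0.0258]
 [-0.2524 -0.0083  0.0078]
 [-0.253  -0.0184  0.0156]
 [-0.2531 -0.016   0.0158]]
y range -0.029587699877673623 -0.006092068564838411
side 99
[[-0.251   0.0231  0.0066]
 [-0.2515  0.0254  0.007 ]
 [-0.2534  0.0205  0.0077]
 [-0.2543  0.0202  0.0109]]
[[-0.2366  0.0201  0.0206]
 [-0.2396  0.0201  0.0194]
 [-0.243   0.02    0.0184]
 [-0.2438  0.0204  0.0134]
 [-0.2446  0.0201  0.0166]
 [-0.2495  0.0201  0.0137]]
y range 0.020010470184974385 0.04326425399252911
```

```bash
python3 - <<'E'
from h import *
from station import robot
np.set_printoptions(precision=3,suppress=True)
robot.move_l(w(-.22,.006,.007),max_speed=.05)
robot.move_l(w(-.18,.006,.007),max_speed=.04); print(robot.read_force())
robot.move_l(w(-.10,.0,.007),max_speed=.04); print(robot.read_force())
robot.move_l(w(-.07,.0,.007),max_speed=.04); print(robot.read_force())
print(robot.read_clock(),toR(robot.read_eef_pos()))
for c in ("top","side"):
    s=robot.snapshot(c); np.savez(f"{c}2.npz",**s)
    b=proj(s,w(-.04,0,.02))
    x0,y0=int(b[0])-60,int(b[1])-70
    cv2.imwrite(f"pics/{c}2z.png",cv2.resize(s["color"][y0:y0+110,x0:x0+140,::-1],None,fx=5,fy=5,interpolation=cv2.INTER_CUBIC))
E
```

```text
[-0.667 -0.151  0.592]
[ 0.034 -0.805  0.441]
[ 0.227 -0.698 -0.304]
11.425 [-0.07  0.  ]
```

View pics/top2z.png

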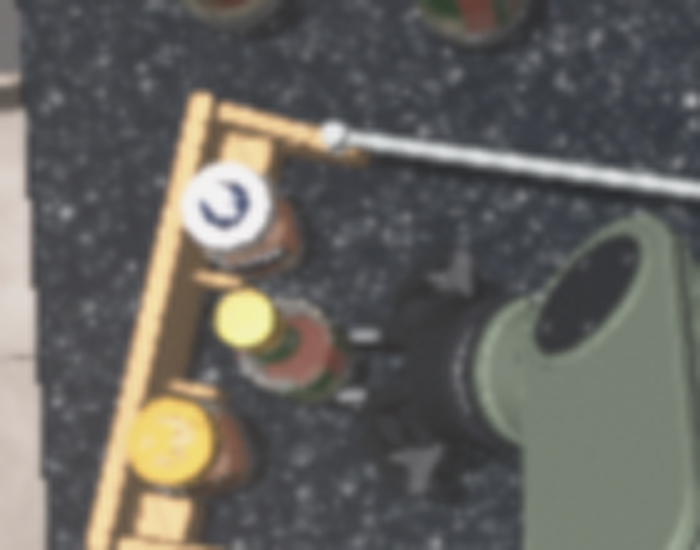

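View pics/side2z.png

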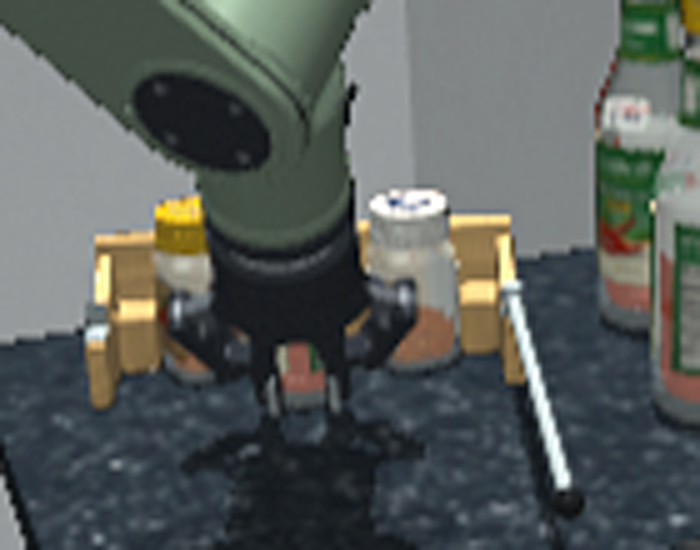

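```bash
python3 - <<'E'
from h import *
np.set_printoptions(precision=4,suppress=True)
T=dict(np.load("top2.npz"))
b=proj(T,w(-.04,0,.02)); x0,y0=int(b[0])-60,int(b[1])-70
z=lambda p:((p[0]+.5)/5-.5+x0,(p[1]+.5)/5-.5+y0)
print("cap",toR(ray_plane(T,z((245,319)),.183)))
print("bay sides front top",toR(ray_plane(T,z((222,281)),.036)),toR(ray_plane(T,z((197,390)),.036)))
P=cloud(T); rx=(P[...,:2]-O)@XR; ry=(P[...,:2]-O)@YR; m=T["depth"]>0
k=m&(abs(ry)<.03)&(rx>-.08)&(rx<.01)&(P[...,2]>.177); print("cap cloud",k.sum(),rx[k].mean(),ry[k].mean(),(ry[k].min()+ry[k].max())/2)
for a,c in ((-.04,-.025),(.025,.04)):
    k=m&(ry>a)&(ry<c)&(rx>.0)&(rx<.022)&(P[...,2]>.03)&(P[...,2]<.04); print("side",k.sum(),ry[k].mean(),ry[k].min(),ry[k].max())
for y in (-.062,.062):
    k=m&(abs(ry-y)<.03)&(rx>-.06)&(rx<.022)&(P[...,2]>.092)&(P[...,2]<.106); print("jar lid",k.sum(),rx[k].mean(),ry[k].mean(),rx[k].min())
E
```

```text
cap [-0.0427  0.0025]
bay sides front top [ 0.0103 -0.0308] [0.0106 0.0306]
cap cloud 105 -0.043544936877578766 0.002384611529902641 0.0023551519352381037
side 22 -0.03182796868479209 -0.03768732560929235 -0.02833341429463765
side 17 0.030519384042175166 0.027552420410472175 0.033295679302816676
jar lid 234 1.9572520503397733e-05 -0.062425033831553414 -0.021587186470032334
jar lid 237 0.0003249577433513042 0.06243449076616518 -0.020246926481963214
```

```bash
python3 - <<'E'
from h import *
from station import robot
np.set_printoptions(precision=3,suppress=True)
robot.move_l(w(-.05,-.0022,.007),max_speed=.04)
robot.move_l(w(-.034,-.0022,.007),max_speed=.04)
f0=np.r_[XR,0]
for x in np.arange(-.032,-.0149,.002):
    robot.move_l(w(x,-.0022,.007),max_speed=.03); f=robot.read_force()@f0; print(round(x,3),round(f,2),toR(robot.read_eef_pos()))
    if f<-5: break
print(robot.read_clock())
s=robot.snapshot("top"); np.savez("top3.npz",**s)
b=proj(s,w(-.04,0,.02)); x0,y0=int(b[0])-60,int(b[1])-70
cv2.imwrite(f"pics/top3z.png",cv2.resize(s["color"][y0:y0+110,x0:x0+140,::-1],None,fx=5,fy=5,interpolation=cv2.INTER_CUBIC))
P=cloud(s); rx=(P[...,:2]-O)@XR; ry=(P[...,:2]-O)@YR; m=s["depth"]>0
k=m&(abs(ry)<.03)&(rx>-.08)&(rx<.03)&(P[...,2]>.177); print("cap cloud",k.sum(),rx[k].mean(),ry[k].mean(),P[k][:,2].mean())
E
```

```text
-0.032 -0.53 [-0.032 -0.002]
-0.03 -0.24 [-0.03  -0.002]
-0.028 -0.51 [-0.028 -0.002]
-0.026 0.09 [-0.026 -0.002]
-0.024 -0.42 [-0.024 -0.002]
-0.022 -3.98 [-0.022 -0.002]
-0.02 -14.2 [-0.022 -0.002]
14.475
cap cloud 104 0.0024867145409329917 -0.00016234042848932466 0.18396336205732697
```

View pics/top3z.png

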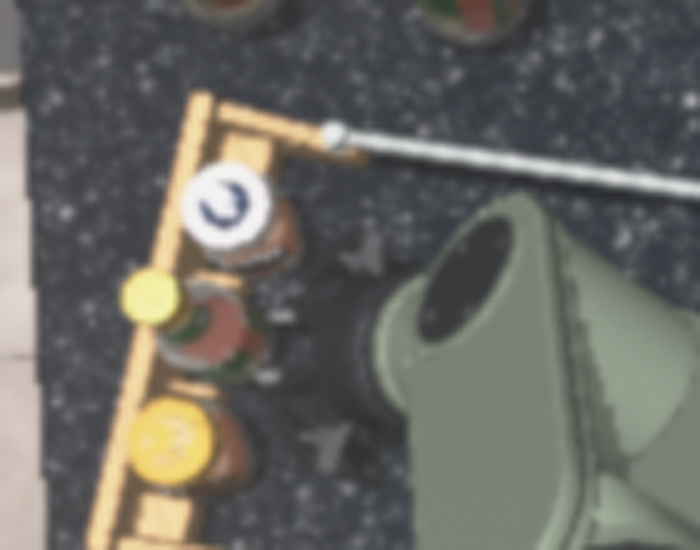

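```bash
cat >> h.py <<'E'
TH=12
def bar_tcp(phi,r=.20,extra=0.,z=.035):
    d=np.array([-np.sin(phi),np.cos(phi)]); n=np.array([-np.cos(phi),-np.sin(phi)])
    off=.004+.011*np.cos(phi)+.0145*np.sin(phi)+extra
    p=np.array([-.039,-.119])+r*d+n*off
    return w(p[0]+.0032,p[1],z)
E
python3 - <<'E'
from h import *
from station import robot
np.set_printoptions(precision=3,suppress=True)
robot.move_l(w(-.05,-.0022,.008),max_speed=.04)
robot.move_l(w(-.10,-.0022,.02),max_speed=.1)
robot.move_l(w(-.17,-.0022,.20),max_speed=.15)
for c in ("top","side"):
    s=robot.snapshot(c); np.savez(f"{c}4.npz",**s); cv2.imwrite(f"pics/{c}4.png",s["color"][:,:,::-1])
    P=cloud(s); rx=(P[...,:2]-O)@XR; ry=(P[...,:2]-O)@YR; m=s["depth"]>0
    k=m&(abs(ry)<.03)&(rx>-.08)&(rx<.03)&(P[...,2]>.177)&(P[...,2]<.19); print("cap cloud",c,k.sum(),rx[k].mean(),ry[k].mean())
ps=[bar_tcp(1.58,extra=.025,z=.18),bar_tcp(1.58,extra=.025)]+[bar_tcp(p) for p in np.linspace(1.58,0,9)]
for p in ps: print(p,toR(p),robot.inverse_kinematics(p,att(TH)))
print(robot.read_clock())
E
```

```text
cap cloud top 102 0.002466358431171234 -0.0002879375614072607
cap cloud side 21 -0.0024108940445035166 0.0033150383665548166
[0.635 0.04  0.18 ] [-0.235 -0.164] [-0.177  0.343  1.494  0.217  1.286  0.058]
[0.635 0.04  0.035] [-0.235 -0.164] [-0.177  0.521  1.579  0.243  1.03  -0.007]
[0.611 0.047 0.035] [-0.236 -0.139] [-0.172  0.48   1.644  0.247  1.006 -0.009]
[0.575 0.058 0.035] [-0.236 -0.102] [-0.165  0.418  1.738  0.252  0.973 -0.011]
[0.541 0.075 0.035] [-0.229 -0.064] [-0.142  0.36   1.824  0.257  0.941  0.002]
[0.51  0.1   0.035] [-0.215 -0.027] [-0.101  0.309  1.897  0.261  0.912  0.035]
[0.484 0.13  0.035] [-0.193  0.006] [-0.041  0.269  1.951  0.263  0.885  0.09 ]
[0.465 0.165 0.035] [-0.165  0.035] [0.037 0.247 1.982 0.262 0.862 0.165]
[0.453 0.205 0.035] [-0.131  0.058] [0.126 0.245 1.984 0.257 0.843 0.256]
[0.449 0.246 0.035] [-0.092  0.074] [0.218 0.265 1.958 0.248 0.831 0.353]
[0.454 0.288 0.035] [-0.051  0.081] [0.301 0.304 1.903 0.236 0.829 0.445]
17.6333
```

View pics/top4.png

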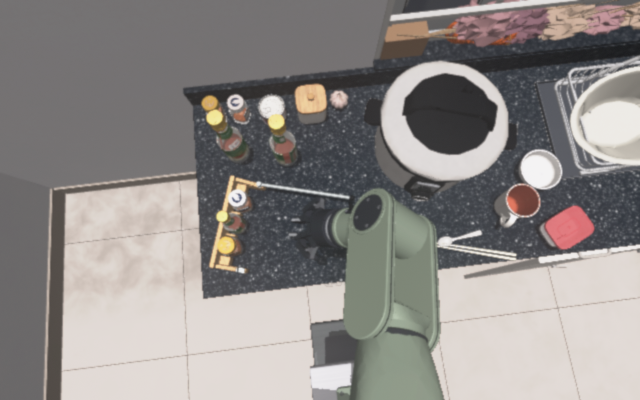

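View pics/side4.png

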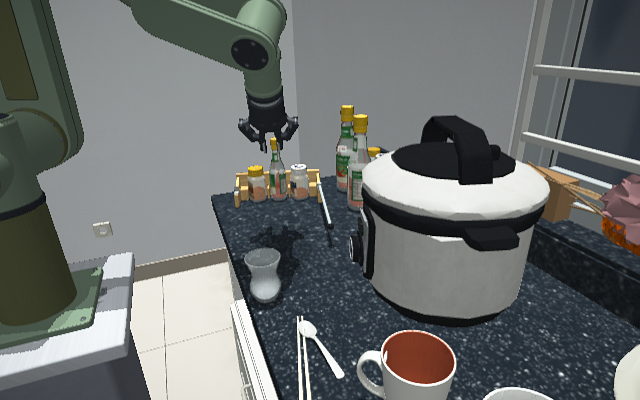

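```bash
python3 - <<'E'
from h import *
from station import robot
np.set_printoptions(precision=3,suppress=True)
T=dict(np.load("top4.npz")); P=cloud(T)
for px in ((345,225),(370,210),(385,205),(405,235),(420,225),(400,290),(430,300)): print(px,P[px[1],px[0]],"pot/.." )
for px in ((425,195),(425,180),(385,150),(390,120),(415,165),(430,168),(372,112)): print("pot",px,P[px[1],px[0]])
print(robot.read_eef_pos(),robot.read_qpos())
for px in ((287.3,153.5),(241.5,153.1)): print("bigbottle",ray_plane(T,px,0), toR(ray_plane(T,px,0)))
for r in (.13,.15): 
  p=bar_tcp(1.58,r=r,extra=.015); print(r,p,toR(p),robot.inverse_kinematics(p,att(0)))
E
```

```text
(345, 225) [0.463 0.048 0.416] pot/..
(370, 210) [0.471 0.014 0.497] pot/..
(385, 205) [ 0.473 -0.005  0.517] pot/..
(405, 235) [ 0.428 -0.033  0.491] pot/..
(420, 225) [ 0.442 -0.061  0.479] pot/..
(400, 290) [ 0.348 -0.019  0.456] pot/..
(430, 300) [ 0.333 -0.049  0.506] pot/..
pot (425, 195) [ 0.551 -0.19   0.115]
pot (425, 180) [ 0.573 -0.171  0.196]
pot (385, 150) [ 0.673 -0.099  0.149]
pot (390, 120) [ 0.715 -0.102  0.241]
pot (415, 165) [ 0.602 -0.143  0.234]
pot (430, 168) [ 0.59  -0.174  0.24 ]
pot (372, 112) [ 0.754 -0.07   0.207]
[0.498 0.15  0.199] [-0.246  0.031  1.936  0.655  1.224 -0.197]
bigbottle [0.745 0.158 0.   ] [-0.091 -0.236]
bigbottle [0.763 0.293 0.   ] [ 0.043 -0.213]
0.13 [0.645 0.11  0.035] [-0.165 -0.154] [ 0.037  0.577  1.471 -0.     1.094  0.332]
0.15 [0.639 0.091 0.035] [-0.185 -0.154] [ 0.008  0.562  1.495 -0.     1.084  0.302]
```

```bash
python3 - <<'E'
from h import *
from station import robot
np.set_printoptions(precision=3,suppress=True)
robot.set_gripper(0.0,20)
robot.move_ptp(bar_tcp(1.58,r=.15,extra=.018,z=.18),att(0))
robot.move_l(bar_tcp(1.58,r=.15,extra=.018),max_speed=.12)
print(robot.read_clock(),robot.read_force(),robot.read_finger_gap())
for c in ("top","side"):
    s=robot.snapshot(c); np.savez(f"{c}5.npz",**s); 
    b=proj(s,robot.read_eef_pos())
    x0,y0=int(b[0])-90,int(b[1])-60
    cv2.imwrite(f"pics/{c}5z.png",cv2.resize(s["color"][y0:y0+110,x0:x0+150,::-1],None,fx=5,fy=5,interpolation=cv2.INTER_CUBIC))
E
```

```text
20.0333 [0.191 0.823 0.154] -0.0024442871427069134
```

View pics/top5z.png

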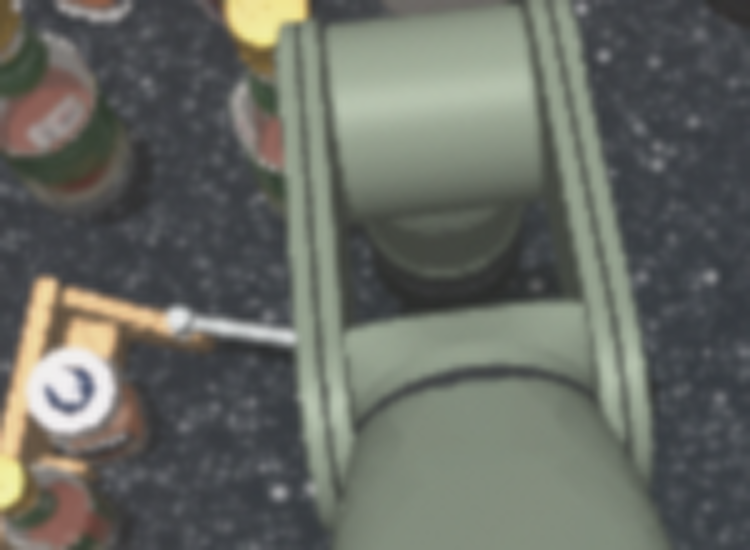

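View pics/side5z.png

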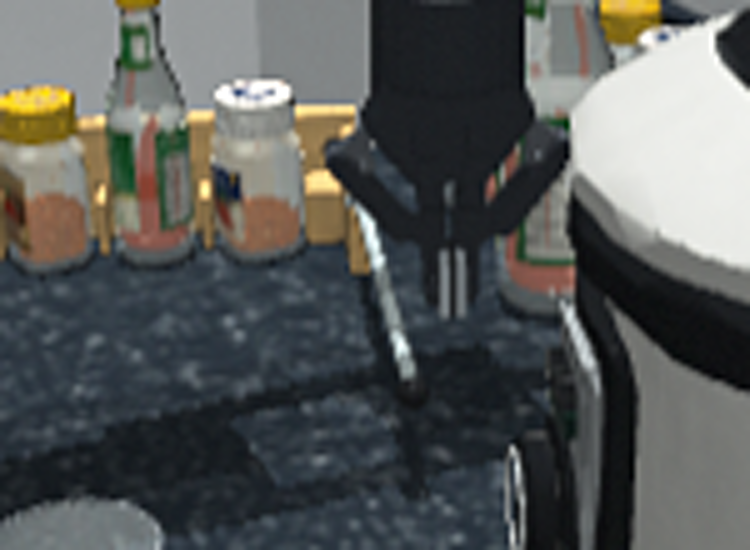

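```bash
python3 - <<'E'
from h import *
from station import robot
np.set_printoptions(precision=3,suppress=True)
N=9
for i,phi in enumerate(np.linspace(1.58,0.12,N)):
    u=(1.58-phi)/1.58
    robot.move_l(bar_tcp(phi,r=.15+.05*u),att(12*u),max_speed=.08)
    print(round(phi,2),robot.read_force())
n=np.r_[XR,0]
for phi in np.arange(.10,-.061,-.02):
    robot.move_l(bar_tcp(phi,r=.2),att(12),max_speed=.05); f=robot.read_force()@n
    print(round(phi,2),round(f,2))
    if f<-4: break
print(robot.read_clock(),toR(robot.read_eef_pos()))
for c in ("top","side"):
    s=robot.snapshot(c); np.savez(f"{c}6.npz",**s); 
    b=proj(s,w(-.04,0,.05)); x0,y0=int(b[0])-70,int(b[1])-60
    cv2.imwrite(f"pics/{c}6z.png",cv2.resize(s["color"][y0:y0+110,x0:x0+150,::-1],None,fx=5,fy=5,interpolation=cv2.INTER_CUBIC))
E
```

```text
1.58 [0.302 0.07  0.031]
1.4 [ 0.619 -0.147  0.222]
1.22 [-0.556 -0.645 -0.035]
1.03 [-0.41   0.114  0.093]
0.85 [0.048 0.132 0.397]
0.67 [-0.763  0.901 -0.143]
0.49 [ 0.147 -0.269 -0.362]
0.3 [ 0.448 -0.256 -0.078]
0.12 [-0.206  0.799 -0.072]
0.1 -0.15
0.08 -1.13
0.06 0.32
0.04 0.6
0.02 0.14
-0.0 -0.79
-0.02 -13.85
26.8 [-0.05   0.081]
```

View pics/top6z.png

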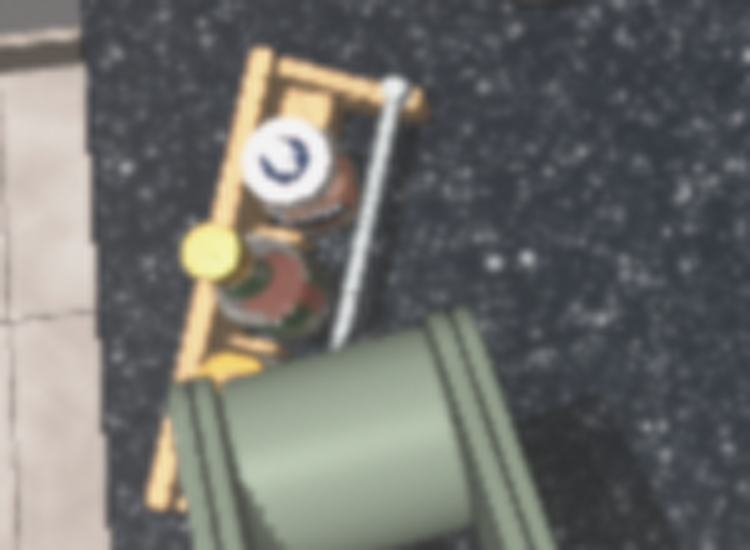

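View pics/side6z.png

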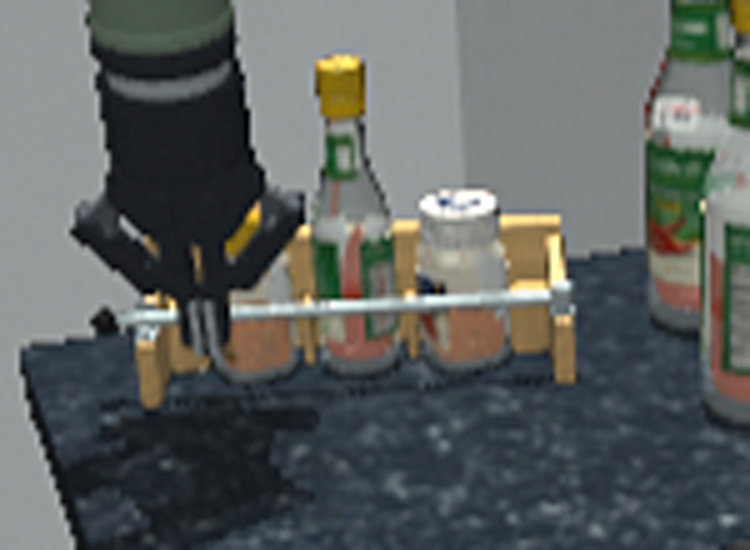

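The bar is against its stop at the computed angle: force rose from 1 N to 14 N at 0 to −0.02 rad. I'll retreat and check.

```bash
python3 - <<'E'
from h import *
from station import robot
np.set_printoptions(precision=4,suppress=True)
robot.move_l(w(-.09,.081,.036),max_speed=.06)
robot.move_l(w(-.17,.081,.16),max_speed=.15)
robot.move_ptp((.32,-.15,.28),att(0))
robot.sleep(.5); print(robot.read_clock(),robot.read_force())
for c in ("top","side"):
    s=robot.snapshot(c); np.savez(f"{c}7.npz",**s); 
    b=proj(s,w(-.04,0,.05)); x0,y0=int(b[0])-70,int(b[1])-60
    cv2.imwrite(f"pics/{c}7z.png",cv2.resize(s["color"][y0:y0+110,x0:x0+150,::-1],None,fx=5,fy=5,interpolation=cv2.INTER_CUBIC))
    for n in ("bar_knob","glass"): print(c,n,[(d["location"],d["confidence"], toR(ray_plane(s,d["location"],.05 if n=="bar_knob" else 0))) for d in robot.place_of(c,n)][:2])
    P=cloud(s); rx=(P[...,:2]-O)@XR; ry=(P[...,:2]-O)@YR; m=s["depth"]>0
    k=m&(abs(ry)<.03)&(rx>-.08)&(rx<.03)&(P[...,2]>.177)&(P[...,2]<.19); print("cap",k.sum(),rx[k].mean(),ry[k].mean())
    for y in (-.062,.062):
        k=m&(abs(ry-y)<.03)&(rx>-.06)&(rx<.022)&(P[...,2]>.092)&(P[...,2]<.106); print("jar lid",k.sum(),rx[k].mean(),ry[k].mean())
    k=m&(ry>-.10)&(ry<.1)&(rx>-.06)&(rx<-.03)&(P[...,2]>.046)&(P[...,2]<.058)
    l=np.polyfit(ry[k],rx[k],1); print("bar angle",-l[0],l,k.sum())
E
```

```text
30.7417 [-0.7854  0.8418  0.6672]
top bar_knob [([237.2, 275.6], 0.7, array([-0.0333,  0.1343]))]
top glass [([401.9, 258.7], 0.65, array([-0.4661,  0.0115])), ([256.9, 181.2], 0.52, array([-0.02 , -0.137]))]
cap 106 0.002111779259091222 -7.721959309708853e-05
jar lid 235 4.3798652489510505e-05 -0.0626387916816036
jar lid 241 0.00019783737162234325 0.06242137460248408
bar angle -0.0014643306813097207 [ 0.0015 -0.0382] 218
side bar_knob [([228.8, 191.9], 0.61, array([-0.0606,  0.1335]))]
side glass [([265.2, 294.6], 0.75, array([-0.4709,  0.0175])), ([279.8, 200.1], 0.54, array([-0.0233, -0.0041]))]
cap 31 -0.0016137321401703212 -0.001544510893315574
jar lid 76 -0.005980056136313939 -0.06336211501637003
jar lid 87 -0.005920831264584355 0.06047729730353981
bar angle 0.0003969425419513166 [-0.0004 -0.0417] 182
```

View pics/top7z.png

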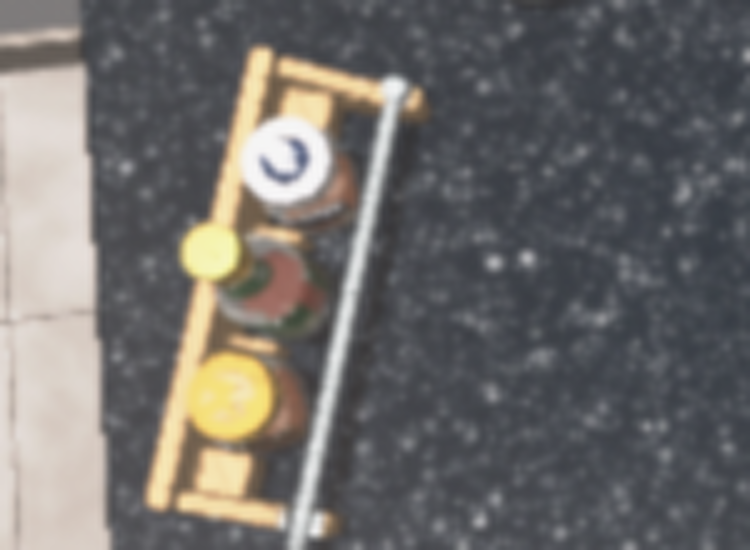

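View pics/side7z.png

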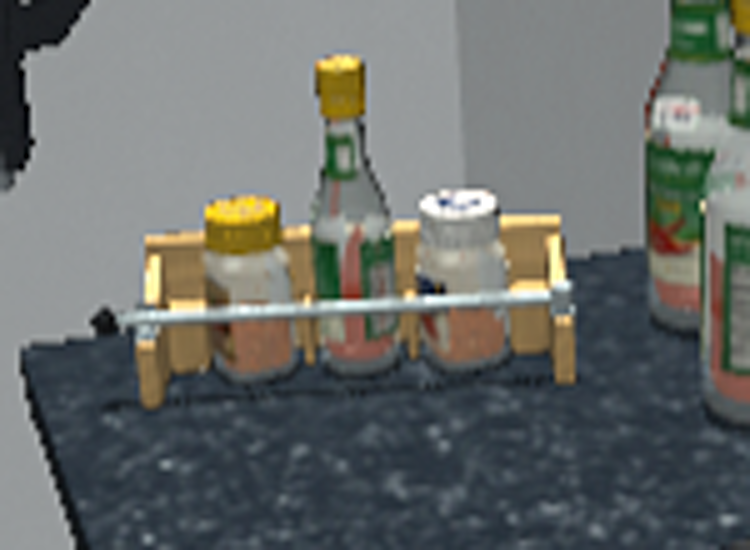

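The bar lies straight across the front, parallel to the back board within 0.002 rad. The bottle stands upright at the back of the middle bay, and the jars and glass have not moved.

```bash
python3 -c "
from station import robot
robot.close_job()"
```

```text
the job is handed in; nothing more can be done
```

The job is done and handed in at about 31 s on the robot clock. The smallest sauce bottle stands at the back of the empty middle bay and the swing bar is shut across the front.

- **Bottle:** I pushed it about 14 mm above the worktop with the two fingertips held a fixed 26 mm apart, so nothing was pinched or lifted. The last 2 mm step against the back board raised the force to 14 N. The last top picture puts its axis at x = +2.1 mm and y = 0.0 mm in the rack frame, against +3 mm for touching the back. The bottle stood upright.
- **Bar:** I swept it shut with the closed fingers until it met its stop, where the force rose to 14 N. With the robot clear, the measured angle is within 0.002 rad of shut in both pictures.
- **Jars and glass:** In the top pictures before and after, the jars moved by less than 0.3 mm. The glass reads about 5 mm differently in the last top picture and 4 mm in the side picture, mostly in different directions. I put that down to network noise, as the robot never came near it.
- **Disagreements:** The side camera reads about 4 to 6 mm farther forward than the top camera for the bottle and jars. The bar knob positions from the network also differ between cameras, by 27 mm. I relied on the depth readings and the contact forces instead.

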